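# Unlock the pull-out tray and park its pin

### The arm

A 7-joint arm with a two-finger parallel gripper is mounted at the origin on the work surface. World frame = base frame: x ahead of the robot, y to its left, z up, the work surface at z = 0. Lengths are in m, angles in degrees, forces in N, time in s.
With the tool pointing down it reaches from about 0.35 to 0.9 m from the base axis. Payload 19.9 kg.
Tool frame: the origin (TCP) lies on the mounting face of the last link; the fingertips stand 173 mm ahead of it and the grasp point (between the pads) lies env.hold_point_z ahead of it (env.hold_point_z is the distance from the TCP to the grasp point, in m); z points along the fingers, y is the line along which they close (so a half turn about z gives the same grasp; the last joint's range is limited). The gripper opens to 85 mm and grips with 20 to 120 N. Pads are 22 mm wide; open, the fingers measure 114 mm over their backs; the gripper's body (76 mm by 85 mm) begins 54 mm behind the grasp point. The pads swing forward as they close: fully open they stand 13 mm farther back than shut.
Start: joints at [-78.123, 23.915, -0.59, 92.452, 0.269, 63.638, -3.037], TCP at [0.154, 0.606, 0.405] pointing down, gripper open.
Joint ranges: [-161.28, 161.28], [-22.2, 115.67], [-73.04, 71.86], [3.21, 147.25], [-68.34, 248.33], [10.77, 114.83], [-161.83, 161.83]. Speed limits (degrees/s): [108.29, 108.29, 136.94, 136.94, 172.46, 172.46, 172.46].

### API

Orientations are given as [roll, pitch, yaw] about the fixed x, y, z axes, in that order (R = Rz(yaw) Ry(pitch) Rx(roll)).
In Python, from rig import env, cams gives the robot as it stands.
- The arm moves only by the tool arm_command, never from a script. Its argument "deltas" is one flat list of numbers, 5 for each row, row after row: the shift along the tool's x, y, z each as a share of 100 mm, from -1 to 1, then the turn about the tool's z as a share of 2 pi rad, from -1 to 1, then the opening, from -1 (shut) to 1 (fully open). In form: [x, y, z, roll, jaw, x, y, z, roll, jaw, ...]. A call has 1 to 8 rows; each row is the pose to reach, as a shift and turn from the pose commanded when the call began, along the tool's axes at that moment, turning the shorter way round; what a row does not reach only later rows make up. A row lasts 1/12 s, in which the tool goes at most 41.7 mm and 7.16 degrees, less where a joint would pass 70% of its speed; a pose out of reach is approached as far as the arm can. A call with a number of a shift or a turn outside -1 to 1 is refused whole. A call with a gripper value outside its range is refused whole. The fingers move at their own pace and stop on an object; the grip force is fixed at half the most. Time passes only in rows, so rows that repeat a pose let the fingers close. It gives the time, the measured TCP pose, the force, the opening and the grip force at its end, in the units of the state.
- env.observe(): the state, without advancing time (a new reading comes with each control period).
- cams.capture(name): name is "side" or "top" or "wrist"; returns the picture (384x512x3 uint8, red, green, blue); there is no depth.
- cams.camera_info(name): a dict with "mtx" (3x3 intrinsics, pixels), "D" ([k1, k2, p1, p2, k3] as OpenCV has them; the pictures are not rectified), "origin" and "attitude" of the camera in the world. Camera axes: x right, y down, z forward; pixel columns grow to the right and rows downward; lengths in m; the calibration is good to about 2 mm. A picture is of the moment at which its call begins: read the wrist's pose just before it. camera_info takes no time and is no camera call; for the wrist camera it gives the pose at the moment of the call.
- env.sign_off(): hands the job in; it is judged then, once.
The state is a dict: "t": time; "joint_positions": joint angles; "qd": joint speeds; "joint_efforts": joint torques, N m; "ee_pos": TCP position; "tool_rot": TCP orientation; "wrist_force": force on the tool from outside, world axes, zero at the start; "ft_torque": the same for the moment, N m; "width": finger opening in m; "finger_force": force on a finger pad.
Only numpy, scipy, OpenCV 4.12 (cv2) and the standard library are available. Lean on these libraries where they do the work, as an engineer would, in place of code of your own. Each camera call takes 0.05 s, during which the arm holds its last target. There are 200 camera calls.

### The job

Unlock the pull-out tray: draw the T-handled locking pin right out of the bore in the sloping steel latch plate and park it in the open notch in the plate's side edge, pushed well into the notch past its flared mouth, with its collar resting flat on the plate. Then let go of it; do not drop the pin on the shelf, and leave the mortar, whisk, jug and bowl standing where they are.

Things in the scene. Friction and masses are not known exactly. Their poses are not given: they have to be found in the camera images.
- plate: Fixed sloping steel latch plate. Origin: centre of the bore's mouth on the upper face (z = 0), 125 mm above the shelf. z: out along the bore, leaning 28 degrees from vertical, roughly towards the robot; x: up the slope; y: level, to the edge with the notch. Face: x -35 to 35, y -30 to 90 mm. Bore 18 mm wide, through a 40 mm thick middle (y -30 to 30 mm), open below.
- notch (a point): Middle of the parking place, on the plate's face 62 mm along its y from the bore, axes as the plate. The notch is a slot along y, open at the edge y = 90 mm: 20 mm wide from its inner end at y = 50 to y = 76 mm, then flaring to 40 mm wide at the edge (y from the bore). The wing it is cut in (y 30 to 90 mm) is 12 mm thick, with free space below for the shank.
- tray: Fixed white pull-out tray, 280 mm wide and 200 mm deep, that carries the plate; tins in it reach 70 mm high. Origin on the shelf straight under the bore's mouth; x points level away from the plate, the tray's front wall is 85 mm along it.
- pin: Loose pin, 120 mm long, about 0.16 kg, in the bore at first. Origin: centre of the collar's underside; z to the handle. Steel shank 14 mm thick, z 0 to -70 mm; collar 32 mm wide, z 0 to 6 mm; neck 14 mm thick; black plastic T-handle 70 mm long along x, 12 mm thick along y, z 24 to 50 mm. At the start its axes are nearly the plate's and the collar rests on the face. Can turn in the bore.
- pin_tip (a point): The centre of the lower end of the pin's shank, 70 mm below the collar's underside.
- mortar: Bystander: white ceramic mortar, 110 mm across, 80 mm high; origin at the centre of its foot. It stands left or right of the tray.
- bowl: Bystander: glass bowl, 130 mm across, 60 mm high; origin at the centre of its foot. It stands on the other side from the mortar.
- jug: Bystander: blue plastic jug with a handle, 100 mm across, 150 mm high; origin at the centre of its foot, left of the tray.
- whisk: Bystander: flat steel whisk lying on the shelf right of the tray, 240 mm long, 16 mm high; origin under the middle of its handle, x axis towards the wires.
There are look-alikes about, which are no part of the job. What is shaped like the pin but orange or yellow is not meant.

How it is judged:
By the outcome, as a careful person would: the job done as asked, in the order asked, and still so for the second after the job is handed in, with the robot touching nothing.
It also fails if it takes over 42 s, if anything falls off the work surface, if the arm or the gripper's body presses on something with over 40 N, if the wrist force passes 120 N, or if a joint passes its speed limit or range.

## Working session

There is one attempt and no reset: what is moved stays moved. The work goes in short steps, Python scripts to look and compute and a tool call to move; the robot and the scene stay as the last step left them, time stands still between calls to the robot, and variables do not carry over. Pictures are saved under pics/ and viewed, at most 10 in all, crops included, and the job is handed in when it is done.

Besides the shell and the picture viewer there is one more tool, called after "Call:" as name(argument=value, ...), one argument or row to a line, values as JSON. arm_command: Moves the arm, as the interface text tells. Its arguments: {"type":"object","properties":{"deltas":{"type":"array"}},"required":["deltas"]}

```bash
ls; mkdir -p pics
python3 - <<'E'
from rig import env, cams
import cv2, numpy as np
s=env.observe(); print(s['t'],s['ee_pos'],s['tool_rot'],s['width'],env.hold_point_z)
a=[cams.capture(n) for n in('side','top')]
for n,i in zip(('side','top'),a):
    cv2.imwrite(f'pics/{n}0.png',i[:,:,::-1]); c=cams.camera_info(n); print(n,c)
E
```

```text
pics
0.0 [0.15384288 0.60562221 0.40406452] [-1.79928694e+02  6.79155322e-03  1.65748832e+02] 0.08551995873739086 0.1547
side {'mtx': array([[364.56849423,   0.        , 258.01333645],
       [  0.        , 364.56849423, 196.98696504],
       [  0.        ,   0.        ,   1.        ]]), 'D': array([-0.06932739,  0.        ,  0.        ,  0.        ,  0.        ]), 'origin': array([ 0.01272018, -0.72766477,  0.70671858]), 'attitude': array([-125.16163048,   -0.59301793,  -32.43460758])}
top {'mtx': array([[372.57479109,   0.        , 253.13974402],
       [  0.        , 372.57479109, 191.35276735],
       [  0.        ,   0.        ,   1.        ]]), 'D': array([0.01990527, 0.        , 0.        , 0.        , 0.        ]), 'origin': array([0.22821596, 0.00547792, 1.33006631]), 'attitude': array([-1.68098361e+02,  1.40114122e-01, -8.67078360e+01])}
```

View pics/side0.png

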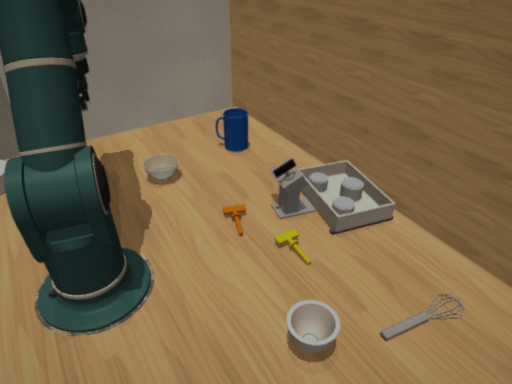

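View pics/top0.png

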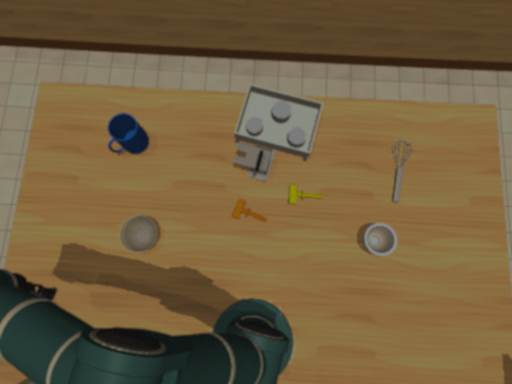

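The side view shows the dark-handled pin in the grey plate at about (285,168), in front of the tray. Three things are pin-shaped: the black-handled pin in the plate (top 258,163), the orange one lying at (248,211) and the yellow one lying at (305,195). Only the black-handled one is in the plate's bore and has the right colour. I'll confirm this in an enlarged crop.

Run:
```python
import cv2, numpy as np
t=cv2.imread('pics/top0.png')[130:190,220:290]; s=cv2.imread('pics/side0.png')[145:225,260:320]
t=cv2.resize(t,None,fx=6,fy=6,interpolation=cv2.INTER_CUBIC); s=cv2.resize(s,None,fx=6,fy=6,interpolation=cv2.INTER_CUBIC)
o=np.zeros((480,780,3),np.uint8); o[:360,:420]=t; o[:,420:]=s; cv2.imwrite('pics/crop0.png',o)
```

```text
(no output)
```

View pics/crop0.png

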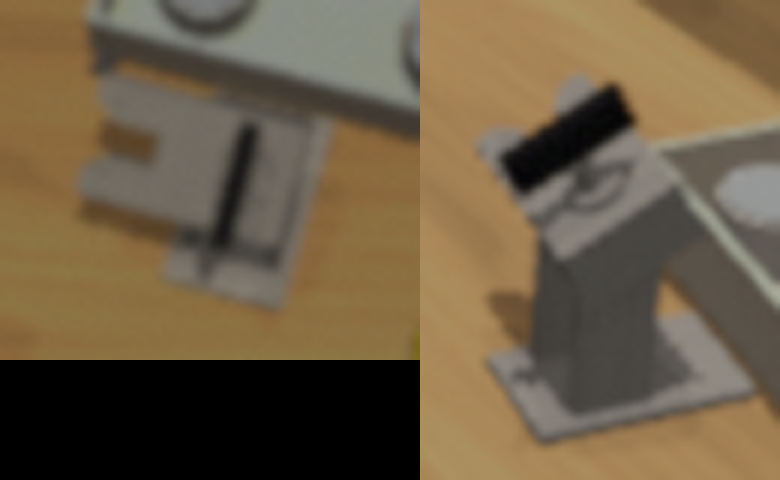

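The crop confirms the black T-handled pin in the plate's bore: in the top view it runs from (261.5,151) to (257,171). The notch opens to the left, around (243,154). Next I fit the plate pose.

```bash
cat > h.py <<'E'
import numpy as np, cv2
from scipy.spatial.transform import Rotation as R
from scipy.optimize import least_squares
def proj(c,P):
    M=R.from_euler('xyz',c['attitude'],degrees=True).as_matrix()
    Q=(np.atleast_2d(P)-c['origin'])@M
    return cv2.projectPoints(Q,np.zeros(3),np.zeros(3),c['mtx'],c['D'])[0][:,0]
def plateR(yaw,tilt=28): # yaw=0: z leans to -x
    return R.from_euler('z',yaw,degrees=True).as_matrix()@R.from_euler('y',-tilt,degrees=True).as_matrix()
def plate(p,L): # p=x,y,yaw ; L in mm
    return np.array([p[0],p[1],.125])+(np.atleast_2d(L)*1e-3)@plateR(p[2]).T
E
python3 - <<'E'
from h import *; from rig import cams
T=cams.camera_info('top');S=cams.camera_info('side')
t=lambda u,v:(220+u/6-.4,130+v/6-.4); s=lambda u,v:(260+(u-420)/6-.4,145+v/6-.4)
obs=[(T,(35,0,50),t(249,125)),(T,(-35,0,50),t(220,245)),(T,(35,-30,0),t(318,122)),(T,(0,50,0),t(155,147)),
 (S,(-35,-6,50),s(503,160)),(S,(35,-6,50),s(615,88)),(S,(35,-6,24),s(634,122)),(S,(-35,-6,24),s(522,193)),(S,(-35,-30,0),s(558,262)),(S,(35,-30,0),s(685,188))]
f=lambda p:np.concatenate([proj(c,plate(p,L))[0]-o for c,L,o in obs])
r=least_squares(f,[.6,0,0],x_scale=[.1,.1,10],loss='soft_l1'); print(r.x); print(f(r.x).reshape(-1,2).round(1))
g=lambda p:np.concatenate([proj(c,np.array([p[0],p[1],.125])+plateR(p[2])@(R.from_euler('z',p[3],degrees=True).apply(L) if abs(L[2])>1 else np.array(L))*1e-3)[0]-o for c,L,o in obs])
r=least_squares(g,[*r.x,0],x_scale=[.1,.1,10,10],loss='soft_l1'); print(r.x); print(g(r.x).reshape(-1,2).round(1))
E
```

```text
[ 5.97656220e-01  7.28182451e-03 -1.36106489e+01]
[[-0.4 -0.1]
 [-1.1  0.3]
 [-1.5  0.6]
 [ 0.2 -0.3]
 [-0.3  1.3]
 [ 1.3  0.3]
 [ 1.4  0.8]
 [ 0.2  1.8]
 [ 0.4 -0.1]
 [-0.8 -0.6]]
[ 5.97465885e-01  7.06135655e-03 -1.41441154e+01  2.09848791e+00]
[[-0.7 -0.2]
 [-0.9  0.4]
 [-1.4  0.7]
 [ 0.3 -0.3]
 [-0.1  1.5]
 [ 1.1  0.1]
 [ 1.3  0.7]
 [ 0.3  2. ]
 [ 0.2 -0.1]
 [-0.9 -0.5]]
```

```bash
cat >> h.py <<'E'
def todelta(s,goal):
    return R.from_euler('xyz',s['tool_rot'],degrees=True).inv().apply(np.array(goal)-s['ee_pos'])*10
E
python3 - <<'E'
from h import *; from rig import env,cams
s=env.observe(); p=[.5975,.007,-14]
g=plate(p,(0,0,37))[0]; print('grip',g)
print(todelta(s,[g[0],g[1],s['ee_pos'][2]]))
c=cams.camera_info('wrist'); M=R.from_euler('xyz',s['tool_rot'],degrees=True)
print(M.inv().apply(c['origin']-s['ee_pos']),(M.inv()*R.from_euler('xyz',c['attitude'],degrees=True)).as_euler('xyz',True))
E
```

```text
grip [0.58064553 0.01120229 0.15766906]
[-5.60019399 -4.71041612  0.00563424]
[0.07806572 0.00098313 0.03008302] [-1.78872786e+01  7.58840877e-02  9.00570767e+01]
```

Call:
arm_command(
  deltas=[-0.93,-0.78,0,0,1,-0.93,-0.78,0,0,1,-0.93,-0.78,0,0,1,-0.93,-0.78,0,0,1],
)

```text
t: 0.43
ee_pos: [0.2297, 0.5021, 0.4046]
tool_rot: [-179.9, 0.1, 165.3]
wrist_force: [0.9, 0.5, -0.1]
width: 0.0854
finger_force: 0.0
```

Call:
arm_command(
  deltas=[-0.93,-0.78,0,0,1,-0.93,-0.78,0,0,1,-0.93,-0.78,0,0,1,-0.93,-0.78,0,0,1],
)

```text
t: 0.77
ee_pos: [0.3, 0.4033, 0.4047]
tool_rot: [-179.9, 0.1, 165.3]
wrist_force: [1.3, -0.1, 0.1]
width: 0.0854
finger_force: 0.0
```

Call:
arm_command(
  deltas=[-0.93,-0.78,0,0,1,-0.93,-0.78,0,0,1,-0.93,-0.78,0,0,1,-0.93,-0.78,0,0,1],
)

```text
t: 1.1
ee_pos: [0.3703, 0.3047, 0.4048]
tool_rot: [-179.9, 0.1, 165.3]
wrist_force: [0.3, -0.8, 0.9]
width: 0.085
finger_force: 0.0
```

Call:
arm_command(
  deltas=[-0.93,-0.78,0,0,1,-0.93,-0.78,0,0,1,-0.93,-0.78,0,0,1,-0.93,-0.78,0,0,1],
)

```text
t: 1.43
ee_pos: [0.4408, 0.206, 0.4048]
tool_rot: [-179.9, 0.1, 165.3]
wrist_force: [0.0, -1.4, -0.2]
width: 0.0851
finger_force: 0.0
```

Call:
arm_command(
  deltas=[-0.93,-0.78,0,0,1,-0.93,-0.78,0,0,1,-0.93,-0.78,0,0,1,-0.93,-0.78,0,0,1],
)

```text
t: 1.77
ee_pos: [0.5113, 0.1073, 0.4048]
tool_rot: [-179.9, 0.1, 165.3]
wrist_force: [-0.3, -0.6, -1.1]
width: 0.0853
finger_force: 0.0
```

Call:
arm_command(
  deltas=[-0.8,-0.78,0,0,1,-0.8,-0.78,0,0,1,-0.8,-0.78,0,0,1,-0.8,-0.78,0,0,1,-0.8,-0.78,0,0,1,-0.8,-0.78,0,0,1],
)

```text
t: 2.27
ee_pos: [0.5667, 0.0187, 0.4043]
tool_rot: [-180.0, -0.0, 165.8]
wrist_force: [0.8, 0.1, -0.6]
width: 0.0854
finger_force: 0.0
```

Run:
```python
from h import *; from rig import env,cams
s=env.observe(); c=cams.camera_info('wrist'); i=cams.capture('wrist')
np.savez('w1.npz',**{k:c[k] for k in c if k!='name'}); print(s['t'],s['ee_pos'],s['tool_rot'])
p=[.5975,.007,-14]; i=np.ascontiguousarray(i[:,:,::-1]); cv2.imwrite('pics/w1raw.png',i)
L=np.array([(35,-30,0),(-35,-30,0),(35,90,0),(-35,90,0),(10,50,0),(-10,50,0),(10,76,0),(-10,76,0),(35,6,50),(35,-6,50),(-35,6,50),(-35,-6,50)])
for q in proj(c,plate(p,L)): cv2.circle(i,tuple(int(v) for v in q.round()),2,(0,0,255),-1)
print(np.c_[L,proj(c,plate(p,L)).round(1)].tolist())
cv2.imwrite('pics/w1.png',cv2.resize(i,(800,600),interpolation=cv2.INTER_CUBIC))
```

```text
2.2667 [0.56669945 0.01865919 0.40434377] [-1.79993721e+02 -4.59922826e-02  1.65760609e+02]
[[35.0, -30.0, 0.0, 219.3, 255.5], [-35.0, -30.0, 0.0, 220.4, 186.9], [35.0, 90.0, 0.0, 338.8, 254.6], [-35.0, 90.0, 0.0, 335.0, 186.3], [10.0, 50.0, 0.0, 298.4, 229.9], [-10.0, 50.0, 0.0, 297.8, 210.3], [10.0, 76.0, 0.0, 323.9, 229.7], [-10.0, 76.0, 0.0, 322.9, 210.1], [35.0, 6.0, 50.0, 255.5, 259.0], [35.0, -6.0, 50.0, 240.7, 259.1], [-35.0, 6.0, 50.0, 255.0, 175.3], [-35.0, -6.0, 50.0, 241.0, 175.4]]
```

View pics/w1.png

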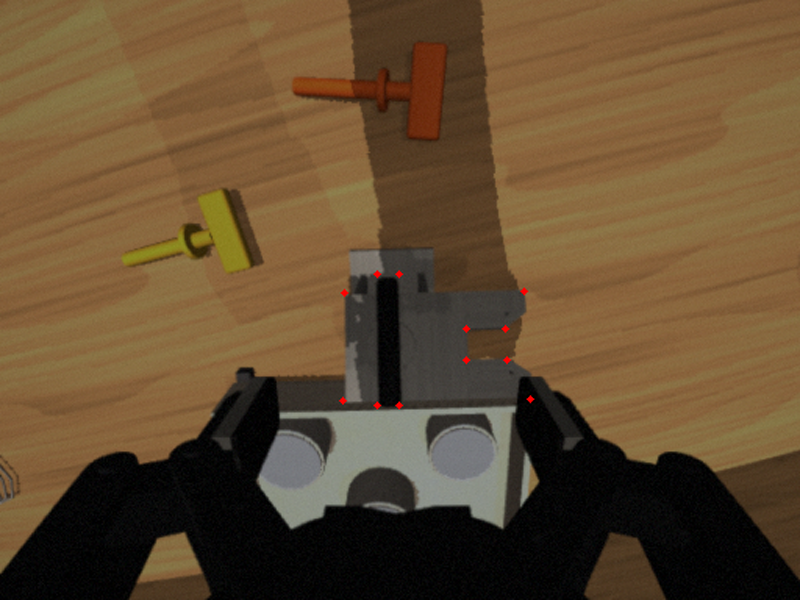

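The wrist view agrees with the fitted plate pose: the projected notch and handle corners fall within about 2 px. The black handle lies along the tool's x axis at 800-scale (388, 278–404). Now I go down and grip.

Call:
arm_command(
  deltas=[-0.15,-0.04,0.2,0,1,-0.15,-0.04,0.5,0,1,-0.15,-0.04,0.75,0,1,-0.15,-0.04,0.92,0,1,-0.15,-0.04,0.92,0,1,-0.15,-0.04,0.92,0,1],
)

```text
t: 2.82
ee_pos: [0.5802, 0.0113, 0.3127]
tool_rot: [-180.0, -0.1, 165.8]
wrist_force: [0.8, 0.3, 0.3]
width: 0.0853
finger_force: 0.0
```

Call:
arm_command(
  deltas=[0,0,0,0,-1,0,0,0,0,-1,0,0,0,0,-1,0,0,0,0,-1,0,0,0,0,-1,0,0,0,0,-1,0,0,0,0,-1,0,0,0,0,-1],
)

```text
t: 3.48
ee_pos: [0.5804, 0.0105, 0.3131]
tool_rot: [180.0, 0.0, 165.8]
wrist_force: [-3.9, 1.7, 6.6]
width: 0.0113
finger_force: 58.3
```

Call:
arm_command(
  deltas=[0,0,0,0,-1,0,0,0,0,-1,0,0,0,0,-1,0,0,0,0,-1],
)

```text
t: 3.82
ee_pos: [0.5804, 0.0104, 0.3131]
tool_rot: [180.0, 0.0, 165.7]
wrist_force: [-3.4, 0.2, 6.8]
width: 0.0118
finger_force: 58.3
```

Call:
arm_command(
  deltas=[0.023,0,-0.044,0,-1,0.047,0,-0.088,0,-1,0.07,0,-0.132,0,-1,0.094,0,-0.177,0,-1,0.117,0,-0.221,0,-1,0.141,0,-0.265,0,-1,0.141,0,-0.265,0,-1],
)

```text
t: 4.4
ee_pos: [0.5666, 0.014, 0.3403]
tool_rot: [180.0, 0.1, 165.8]
wrist_force: [-0.2, -0.1, -1.7]
width: 0.0113
finger_force: 58.4
```

Run:
```python
from rig import env; s=env.observe(); print(s['ee_pos'],s['tool_rot'],s['wrist_force'],s['ft_torque'],s['width'])
```

```text
[0.56657855 0.01398702 0.34028406] [1.79970530e+02 6.12350325e-02 1.65756224e+02] [-0.23355192 -0.1419307  -1.71486936] [ 0.03880256  0.06929054 -0.01637137] 0.011271877340393876
```

Call:
arm_command(
  deltas=[0.035,0,-0.066,0,-1,0.07,0,-0.132,0,-1,0.106,0,-0.199,0,-1,0.141,0,-0.265,0,-1,0.176,0,-0.331,0,-1,0.211,0,-0.397,0,-1,0.258,0,-0.486,0,-1,0.258,0,-0.486,0,-1],
)

```text
t: 5.07
ee_pos: [0.5414, 0.0203, 0.3897]
tool_rot: [179.9, 0.1, 165.8]
wrist_force: [1.4, -0.6, -1.8]
width: 0.0112
finger_force: 58.5
```

Run:
```python
from h import *; from rig import env,cams
s=env.observe(); print(s['t'],s['ee_pos'],s['wrist_force'],s['ft_torque'])
p=[.5975,.007,-14]
o=np.zeros((600,800,3),np.uint8)
for k,n,(y0,x0,hh,ww) in((0,'side',(110,240,120,80)),(1,'top',(120,210,75,80)),(2,'wrist',(120,180,150,200))):
    c=cams.camera_info(n); i=cams.capture(n)[:,:,::-1]; f=[5,5,2][k]
    i=cv2.resize(i[y0:y0+hh,x0:x0+ww],None,fx=f,fy=f,interpolation=cv2.INTER_CUBIC)
    t=[(0,0),(0,400),(300,400)][k][:2]; o[t[0]:t[0]+hh*f,t[1]:t[1]+ww*f]=i[:600,:400]
    a=plate(p,[(0,0,12),(0,0,82),(-35,-6,132),(35,-6,132),(10,50,0),(-10,50,0)])
    q=(proj(c,a)+.5-[x0,y0])*f+[t[1],t[0]]
    for v in q: cv2.circle(o,tuple(int(z) for z in v),2,(0,0,255),-1)
cv2.imwrite('pics/c2.png',o)
```

```text
5.0667 [0.54137624 0.02034113 0.38970277] [ 1.35478415 -0.61263105 -1.83468782] [-0.00160253 -0.02947205  0.01736433]
```

View pics/c2.png

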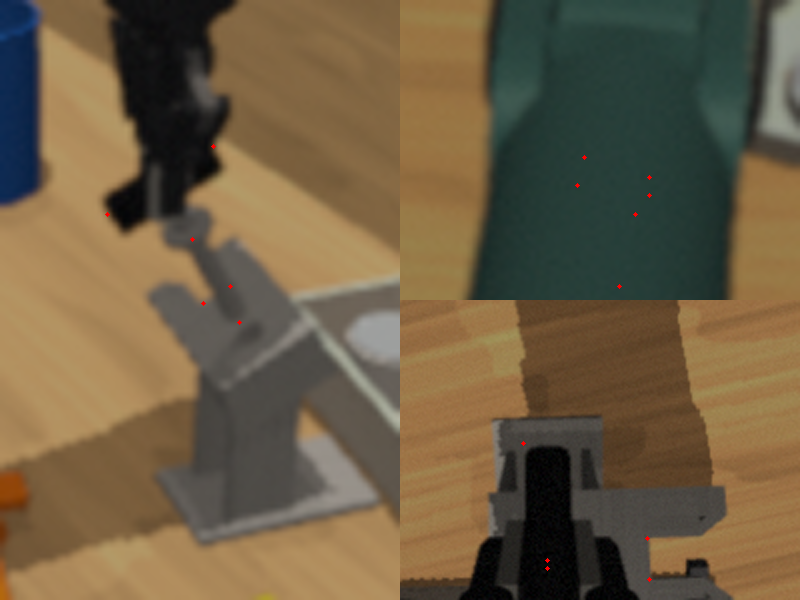

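The shank's end is clear of the bore mouth (side crop, tip about (240,312), above the mouth at (250,330)), and the pin is held straight. Next I carry it out past the notched edge and lower it there.

Call:
arm_command(
  deltas=[0,0.15,0,0,-1,0,0.4,0,0,-1,0,0.65,0,0,-1,0,0.85,0,0,-1,0,1,0,0,-1,0,1,0,0,-1],
)

```text
t: 5.72
ee_pos: [0.5667, 0.1203, 0.3871]
tool_rot: [180.0, -0.0, 166.0]
wrist_force: [0.1, 1.0, -1.3]
width: 0.0113
finger_force: 58.7
```

Call:
arm_command(
  deltas=[0,0.1,0,0,-1,-0.03,0.1,0.06,0,-1,-0.1,0.1,0.18,0,-1,-0.17,0.1,0.32,0,-1,-0.24,0.1,0.45,0,-1,-0.33,0.1,0.62,0,-1,-0.33,0.1,0.62,0,-1,-0.33,0.1,0.62,0,-1],
)

```text
t: 6.38
ee_pos: [0.6009, 0.1176, 0.3244]
tool_rot: [-179.9, -0.1, 165.7]
wrist_force: [0.5, 0.0, -1.9]
width: 0.0108
finger_force: 58.6
```

Run:
```python
from h import *; from rig import env,cams
s=env.observe(); print(s['t'],s['ee_pos'],s['tool_rot'],s['wrist_force'],s['ft_torque'])
p=[.5975,.007,-14]
H=s['ee_pos']-[0,0,.1547]; l=(H-[p[0],p[1],.125])@plateR(p[2])*1000; print('grip in plate',l)
l0=(np.array([.5804,.0104,.3131-.1547])-[p[0],p[1],.125])@plateR(p[2])*1000; print('grip at start',l0, 'moved',l-l0)
o=np.zeros((600,800,3),np.uint8)
for k,n,(y0,x0,hh,ww) in((0,'side',(110,240,120,80)),(2,'wrist',(120,180,200,200))):
    c=cams.camera_info(n); i=cams.capture(n)[:,:,::-1]; f=[5,5,2][k]
    i=cv2.resize(i[y0:y0+hh,x0:x0+ww],None,fx=f,fy=f,interpolation=cv2.INTER_CUBIC)
    t=[(0,0),(0,400),(0,400)][k]; o[t[0]:t[0]+hh*f,t[1]:t[1]+ww*f]=i
    d=l-l0
    a=plate(p,np.array([d+(0,0,-70),d,(10,50,0),(-10,50,0),(10,76,0),(-10,76,0)]))
    for v in (proj(c,a)+.5-[x0,y0])*f+[t[1],t[0]]: cv2.circle(o,tuple(int(z) for z in v),2,(0,0,255),-1)
cv2.imwrite('pics/c3.png',o)
```

```text
6.3833 [0.60090595 0.11762687 0.3243849 ] [-1.79894893e+02 -1.02513450e-01  1.65657524e+02] [ 0.46012462  0.04898594 -1.9050057 ] [-0.00958695  0.04904792  0.01750351]
grip in plate [  0.26585245 108.1647557   50.46742408]
grip at start [ 0.30417867 -0.83785895 37.66610502] moved [-3.83262172e-02  1.09002615e+02  1.28013191e+01]
```

View pics/c3.png

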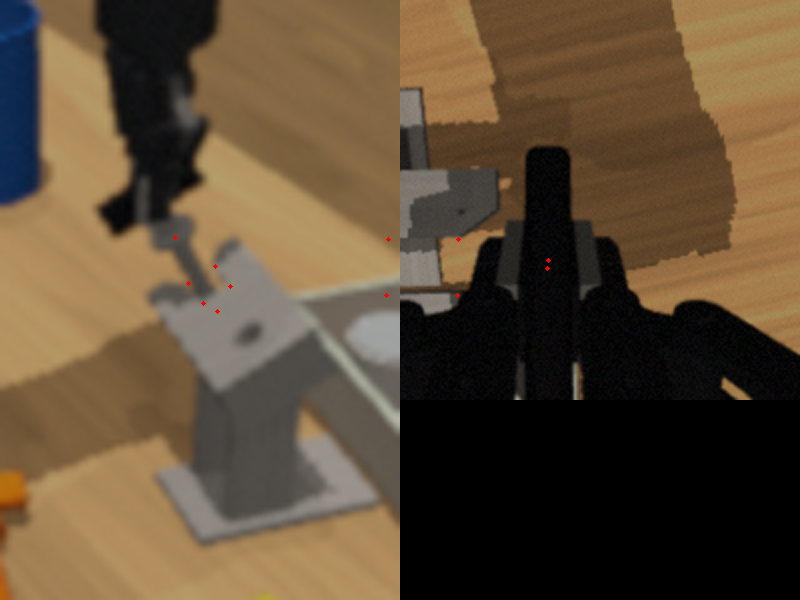

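Call:
arm_command(
  deltas=[-0.024,0,0.044,0,-1,-0.045,0,0.085,0,-1,-0.045,0,0.085,0,-1,-0.045,0,0.085,0,-1],
)

```text
t: 6.82
ee_pos: [0.6052, 0.1176, 0.3172]
tool_rot: [-180.0, -0.0, 165.7]
wrist_force: [-0.7, -0.5, -1.5]
width: 0.0113
finger_force: 58.6
```

Call:
arm_command(
  deltas=[0,-0.03,0,0,-1,0,-0.07,0,0,-1,0,-0.11,0,0,-1,0,-0.15,0,0,-1,0,-0.19,0,0,-1,0,-0.22,0,0,-1,0,-0.22,0,0,-1],
)

```text
t: 7.4
ee_pos: [0.5997, 0.0953, 0.3174]
tool_rot: [-180.0, 0.0, 165.7]
wrist_force: [-0.5, -0.4, -1.3]
width: 0.0113
finger_force: 58.7
```

```bash
cat > st.py <<'E'
from h import *; from rig import env
s=env.observe(); p=[.5975,.007,-14.1]; o=np.array([p[0],p[1],.125]); Q=plateR(p[2])
l=(s['ee_pos']-[0,0,.1547]-o)@Q*1000; l0=(np.array([.5804,.0104,.3131-.1547])-o)@Q*1000
print(s['t'],'moved',(l-l0).round(1),'F plate',(s['wrist_force']@Q).round(1),s['ft_torque'].round(2),s['width'],s['tool_rot'].round(1))
E
python3 st.py
```

```text
7.4 moved [ 0.3 87.1  4.8] F plate [-1.  -0.5 -1. ] [-0.    0.04 -0.02] 0.011331002558334594 [-180.     0.   165.7]
```

Call:
arm_command(
  deltas=[0,-0.03,0,0,-1,0,-0.07,0,0,-1,0,-0.11,0,0,-1,0,-0.15,0,0,-1,0,-0.19,0,0,-1,0,-0.23,0,0,-1,0,-0.25,0,0,-1,0,-0.25,0,0,-1],
)

```text
t: 8.07
ee_pos: [0.5935, 0.0714, 0.3174]
tool_rot: [-180.0, 0.0, 165.7]
wrist_force: [-0.3, -0.9, -2.4]
width: 0.0111
finger_force: 58.7
```

```bash
python3 st.py
```

```text
8.0667 moved [ 0.1 62.4  4.8] F plate [-1.2 -1.  -2.1] [ 0.05  0.01 -0.04] 0.011110035352004615 [-180.     0.   165.7]
```

Call:
arm_command(
  deltas=[-0.01,0,0.02,0,-1,-0.02,0,0.038,0,-1,-0.025,0,0.046,0,-1,-0.025,0,0.046,0,-1,-0.025,0,0.046,0,-1],
)

```text
t: 8.48
ee_pos: [0.5958, 0.0718, 0.3137]
tool_rot: [180.0, -0.1, 165.8]
wrist_force: [-15.8, 0.2, 23.6]
width: 0.0111
finger_force: 62.1
```

```bash
python3 st.py
```

```text
8.4833 moved [ 0.3 63.3  0.5] F plate [-2.5 -3.7 28.1] [-0.02  3.15 -0.  ] 0.011109569352682999 [ 1.800e+02 -1.000e-01  1.658e+02]
```

Call:
arm_command(
  deltas=[0.002,0,-0.004,0,-1,0.002,0,-0.004,0,-1,0.002,0,-0.004,0,-1],
)

```text
t: 8.73
ee_pos: [0.5957, 0.0718, 0.3138]
tool_rot: [180.0, -0.0, 165.8]
wrist_force: [-10.8, 0.3, 15.9]
width: 0.0112
finger_force: 60.7
```

```bash
python3 st.py
python3 - <<'E'
from h import *; from rig import cams
o=np.zeros((600,800,3),np.uint8)
i=cams.capture('side')[110:230,240:320,::-1]; o[:,:400]=cv2.resize(i,(400,600),interpolation=cv2.INTER_CUBIC)
i=cams.capture('wrist')[120:320,180:380,::-1]; o[:400,400:]=cv2.resize(i,(400,400),interpolation=cv2.INTER_CUBIC)
cv2.imwrite('pics/c4.png',o)
E
```

```text
8.7333 moved [ 0.2 63.3  0.7] F plate [-1.8 -2.3 19. ] [0.04 2.22 0.02] 0.011187100256211365 [180.   -0.  165.8]
```

View pics/c4.png

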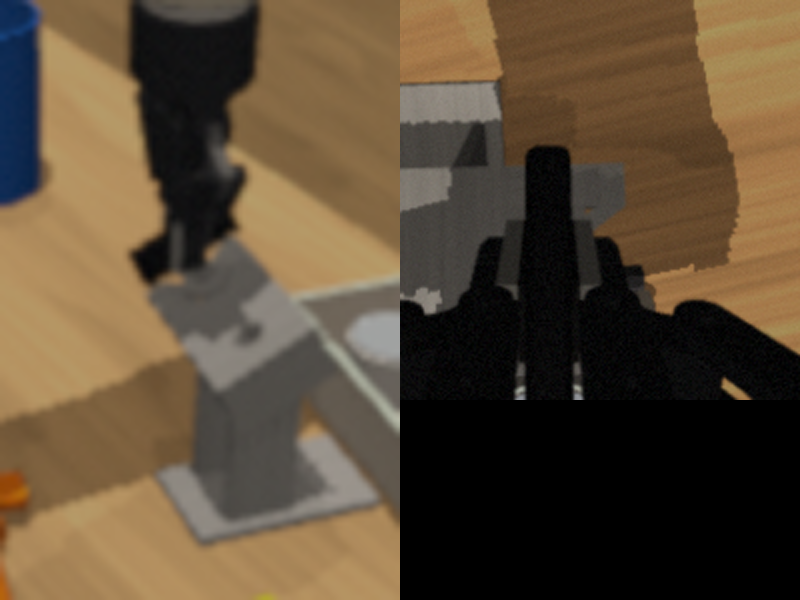

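The collar lies flat on the plate in the notch (side crop, about (205,280)). I unload the remaining push, then open the gripper.

Call:
arm_command(
  deltas=[0.004,0,-0.008,0,-1,0.004,0,-0.008,0,-1,0.004,0,-0.008,0,-1],
)

```text
t: 9.08
ee_pos: [0.5955, 0.0718, 0.3139]
tool_rot: [180.0, 0.0, 165.8]
wrist_force: [-1.8, 1.3, 2.5]
width: 0.0107
finger_force: 59.0
```

Call:
arm_command(
  deltas=[0,0,0,0,-0.6,0,0,0,0,-0.4,0,0,0,0,0,0,0,0,0,0.4,0,0,0,0,0.8,0,0,0,0,1,0,0,0,0,1,0,0,0,0,1],
)

```text
t: 9.75
ee_pos: [0.5954, 0.0716, 0.3139]
tool_rot: [-180.0, -0.0, 165.7]
wrist_force: [-0.4, 0.5, 0.0]
width: 0.0852
finger_force: 0.0
```

```bash
python3 st.py
```

```text
9.75 moved [ 0.1 63.   0.8] F plate [-0.4  0.4  0.3] [-0.05  0.06 -0.04] 0.08516104812233401 [-180.    -0.   165.7]
```

Now I retreat straight up, then back towards the robot for a clear look.

Call:
arm_command(
  deltas=[0,0,-0.15,0,1,0,0,-0.4,0,1,0,0,-0.7,0,1,0,0,-1,0,1,0,0,-1,0,1],
)

```text
t: 10.17
ee_pos: [0.5964, 0.0713, 0.4196]
tool_rot: [179.8, 0.4, 165.7]
wrist_force: [-0.3, -0.4, 0.2]
width: 0.0854
finger_force: 0.0
```

Call:
arm_command(
  deltas=[0.3,0,0,0,1,0.6,0,0,0,1,0.9,0,0,0,1,0.9,0,0,0,1,0.9,0,0,0,1],
)

```text
t: 10.58
ee_pos: [0.5073, 0.0942, 0.4143]
tool_rot: [179.9, 0.0, 165.8]
wrist_force: [1.0, -0.3, 0.6]
width: 0.0852
finger_force: 0.0
```

```bash
python3 st.py
python3 - <<'E'
from h import *; from rig import cams
p=[.5975,.007,-14.1]
o=np.zeros((600,800,3),np.uint8)
i=cams.capture('side')[110:230,240:320,::-1]; o[:,:400]=cv2.resize(i,(400,600),interpolation=cv2.INTER_CUBIC)
c=cams.camera_info('wrist'); i=cams.capture('wrist')[:,:,::-1]
q=proj(c,plate(p,np.array([(0,62,0),(35,62,50),(-35,62,50)]))); x0,y0=np.clip((q[0]-100).astype(int),0,[312,184]); print(q)
i=cv2.resize(i[y0:y0+200,x0:x0+200],(400,400),interpolation=cv2.INTER_CUBIC); o[:400,400:]=i
for v in (q+.5-[x0,y0])*2+[400,0]: cv2.circle(o,tuple(int(z) for z in v),2,(0,0,255),-1)
i=cams.capture('top')[70:270,90:450,::-1]; o[400:,400:]=cv2.resize(i,(400,200),interpolation=cv2.INTER_AREA)
cv2.imwrite('pics/c5.png',o)
E
```

```text
10.5833 moved [-33.1  63.5 132.2] F plate [ 1.2 -0.   0. ] [-0.    0.02 -0.03] 0.08523845701391064 [179.9   0.  165.8]
[[252.5936041  276.36303876]
 [252.45268469 321.55882628]
 [252.2418318  246.66543296]]
```

View pics/c5.png

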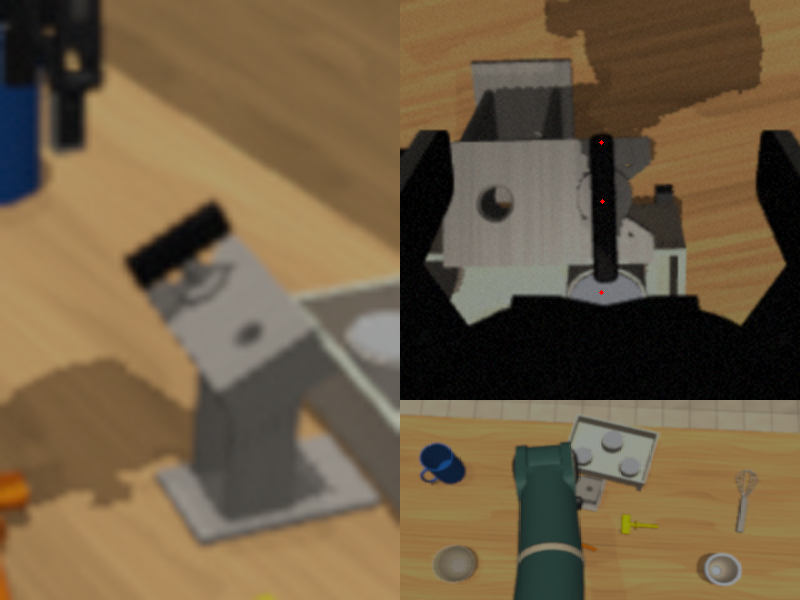

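The pin stands in the notch at y≈62 mm with its collar flat on the plate and its handle parallel to the face. The bore is empty, the bystanders are where they were, and the gripper is clear.

```bash
python3 -c "
from rig import env; print(env.sign_off())"
```

```text
the job is handed in; nothing more can be done
None
```

The black T-handled pin is out of the bore and parked in the notch, about 62 mm from the bore and past the flare, with its collar flat on the plate; it is released, the bystanders look unmoved, and the job was handed in at about 11 s.

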